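# Lock the bayonet cap on a bench dust extractor

### The job

Close the service port on top of the blue dust extractor: fit the cap with the red wing grip into the slotted aluminium collar, push it down gently against the spring, turn it clockwise about a quarter turn to the end stop and let it spring up into its locking notches, then let go of it. Do not force it, and leave the other things on the bench as they are.

Things in the scene. Friction and masses are not known exactly. Their poses are not given: they have to be found in the camera images.
- extractor: Dust extractor, bolted down: blue box 220 x 220 mm, 90 mm tall. Origin: centre of its underside, z up. On its deck, centred, stands the port's aluminium collar, 88 mm across, top 118 mm above the bench. The collar was clamped by hand: the line through its two slots is turned up to 0.5 rad either way from the extractor's x axis (unmeasured: see or feel it). It does not turn in use.
- port (a point): Centre of the collar's top face, on the port's axis; axes as the extractor's. From here a bore of 51 mm diameter goes down, with two opposite slots 16 mm wide that reach 33 mm out from the axis; yellow blocks on the rim mark the slots. The collar sits on rubber and gives 1 mm for each 10 N pressed or pulled on it.
- channel (a point): On the port's axis, 8 mm below the collar's top face, where its top flange ends. Below, each slot opens into a channel running clockwise seen from above (the other way is blocked) to a solid stop. From slot to stop the cap turns 1.33 rad (1.25 to 1.42 by where in the slot it went in). At the stop (red mark) is a notch 3.5 mm high in the flange's underside, into which the spring lifts the lugs.
- valve_top (a point): On the port's axis, 13 mm below the collar's top face: top of the black sprung valve plate as it stands when free. It pushes the cap up with 4 N at first touch and 0.5 N more for each mm down: 9.5 N with the cap fully down.
- cap: Bayonet cap, 135 to 235 g, upright on the bench. Origin: centre of the spigot's foot, z up, x along lugs and wing (half turns fit too). Black spigot 48 mm across, 0 to 24 mm up, foot bevelled to 41 mm; grey flange 72 mm across, 24 to 30 mm up. Foot below the collar's top: lugs resting on the collar 7.5 mm; touching the spring 13; free to turn beyond 21.5; flange down on the collar 24; locked 18.
- lugs (a point): In the cap's axis at the height of its two opposite steel lugs, 10.5 mm above its foot; axes as the cap's. The lugs point along +x and -x, reach 31 mm from the axis, are 12 mm wide and 7.5 to 13.5 mm above the foot. Yellow pointers on the flange show where they are.
- wing (a point): In the red wing grip, 50 mm above the cap's foot, on its axis; axes as the cap's. The wing is 50 mm long (x), 14 mm thick (y) and 30 to 62 mm above the foot.
- tin: Bystander: green-labelled tin, 60 mm diameter, 85 mm tall; origin at the centre of its underside.
- jar: Bystander: amber glass jar with a steel lid, 58 mm diameter, 75 mm tall; origin at the centre of its underside.
- hammer: Bystander: hammer lying flat; origin under its middle, handle to its -x.
- screwdriver: Bystander: screwdriver lying flat; origin under its middle, handle to its -x.
- wrench: Bystander: wrench lying flat; origin under its middle, handle to its -x.
- offcut: Bystander: wooden offcut 120 x 50 x 30 mm; origin at the centre of its underside.
- tape_measure: Bystander: yellow tape measure 65 x 35 x 62 mm; origin at the centre of its underside.
Mind the look-alikes: they are no part of the job. Leave any brown, purple or turquoise look-alike of the cap alone.

How it is judged:
By the outcome, as a careful person would: the job done as asked, in the order asked, and still so for the second after the job is handed in, with the robot touching nothing.
It also fails if it takes over 72 s, if anything falls off the work surface, if the arm or the gripper's body presses on something with over 40 N, if the wrist force passes 120 N, or if a joint passes its speed limit or range.

### The arm

A 6-joint arm with a two-finger parallel gripper is mounted at the origin on the work surface. World frame = base frame: x ahead of the robot, y to its left, z up, the work surface at z = 0. Lengths are in mm, angles in rad, forces in N, time in s.
With the tool pointing down it reaches from about 350 to 975 mm from the base axis. Payload 7.1 kg.
Tool frame: the origin (TCP) lies at the very end of the fingers, on their centre line; the grasp point (between the pads) lies 19 mm behind it (ctrl.grasp_offset is the distance from the TCP to the grasp point, in mm); z points along the fingers, y is the line along which they close (so a half turn about z gives the same grasp; the last joint's range is limited). The gripper opens to 88 mm and grips with 3 to 60 N. Pads are 20 mm wide; open, the fingers measure 115 mm over their backs; the gripper's body (75 mm by 178 mm) begins 61 mm behind the grasp point.
Start: joints at [-1.332, 0.423, 1.63, -0, 1.089, -0.019], TCP at [159.365, -604.324, 222.675] pointing down, gripper open.
Joint ranges: [-3, 3], [-0.9, 2.11], [0.09, 2.58], [-1.31, 4.45], [0.11, 2.69], [-2.54, 2.54]. Speed limits (rad/s): [2.39, 2.39, 3.01, 3.14, 3.14, 3.14].

### API

Orientations are given as a rotation vector (axis times angle).
In Python, from workcell import ctrl, viewer, ticket, models gives the robot as it stands.
- The arm moves only by the tool play_rows, never from a script. Its arguments are lists of equal length, an entry for each row: "dp": the shift along the world's x, y, z in mm, a list of three; "yaw": the turn about the world's z in degrees. In form: {"dp": [[tx, ty, tz], ...], "yaw": [yaw, ...]}. A call has 1 to 8 rows; each row shifts and turns the commanded pose from where the row before left it; what a row does not reach is not made up. A row lasts 1/12 s, in which the tool goes at most 41.7 mm and 7.16 degrees, less where a joint would pass 70% of its speed; a pose out of reach is approached as far as the arm can. A call is refused whole if a number of a shift passes 41.7 or a number of a turn 7.16, either way. A call with a gripper value outside its range is refused whole. "gripper" is the closure, from 0 (fully open) to 1 (shut), set as the call begins (left out, the last holds). The fingers move at their own pace and stop on an object; the grip force is fixed at half the most. Time passes only in rows, so rows that do not move let the fingers close. It gives the time, the measured TCP pose, the force, the opening and the grip force at its end, in the units of the state.
- ctrl.get_obs(): the state, without advancing time (a new reading comes with each control period).
- viewer.get_image(name): name is "scene" or "top"; returns a dict with "pixels" (480x640x3 uint8, red, green, blue), "range_z" (480x640 float32, mm along the optical axis (not along the pixel's ray), 0 where there is no reading), "fx", "fy", "cx", "cy" (pixels), "dist_coeffs" ([k1, k2, p1, p2, k3] as OpenCV has them; the pictures are not rectified), "T" (4x4, takes a point from camera to world coordinates). Camera axes: x right, y up, looking along -z (the intrinsics and any distortion apply to the point x, -y, -z); pixel columns grow to the right and rows downward; lengths in mm; the calibration is good to about 2 mm. A picture is of the moment at which its call begins.
- ticket.close_job(): hands the job in; it is judged then, once.
Trained networks look in a picture, given as the dict that the camera call returned (one of the last four; its "shot" number tells which), for a name from the list of things; names that differ only in an ending like _2 or _b are one class to them, and where a whole thing is asked for, a point or a joint stands for the part that bears it (a point fixed in the world has none). Each returns a list of dicts, best first, with "conf" (0 to 1); they miss things now and then, are a little off and sometimes report something else, mostly with a low value. They report only what shows in the picture. A call takes as long as a camera call. They do not tell look-alikes from the thing itself.
- models.look_for(picture, name): "bbox" ([centre column, centre row, width, height] in pixels, round what is visible of it).
- models.landmark_of(picture, name): "location" ([column, row] in pixels: a listed point, or the origin of a listed thing).
The state is a dict: "t": time; "qpos": joint angles; "qvel": joint speeds; "joint_torque": joint torques, N m; "ee_pos": TCP position; "orientation": TCP orientation; "ft_force": force on the tool from outside, world axes, zero at the start; "moment": the same for the moment, N m; "width": finger opening in mm; "grasp_force": force on a finger pad.
Only numpy, scipy, OpenCV 4.12 (cv2) and the standard library are available. Lean on these libraries where they do the work, as an engineer would, in place of code of your own. Each camera call takes 0.05 s, during which the arm holds its last target. There are 200 camera calls.

## Working session

There is one attempt and no reset: what is moved stays moved. The work goes in short steps, Python scripts to look and compute and a tool call to move; the robot and the scene stay as the last step left them, time stands still between calls to the robot, and variables do not carry over. Pictures are saved under pics/ and viewed, at most 10 in all, crops included, and the job is handed in when it is done.

Besides the shell and the picture viewer there is one more tool, called after "Call:" in YAML: its name, and indented under it one key for each argument. play_rows: Moves the arm, as the interface text tells. Its arguments: {"type":"object","properties":{"dp":{"type":"array"},"yaw":{"type":"array"},"gripper":{"type":"number"}},"required":["dp","yaw"]}

```bash
mkdir -p pics
cat > h.py <<'E'
import numpy as np, cv2
from workcell import ctrl, viewer, ticket, models
def ray(im,uv):
    K=np.array([[im['fx'],0,im['cx']],[0,im['fy'],im['cy']],[0,0,1.]])
    p=cv2.undistortPoints(np.array(uv,float).reshape(-1,1,2),K,np.array(im['dist_coeffs'],float)).reshape(-1,2)
    return np.c_[p[:,0],-p[:,1],-np.ones(len(p))]
def at_depth(im,uv):
    uv=np.array(uv,float).reshape(-1,2); d=ray(im,uv)
    r=np.array([im['range_z'][int(round(v)),int(round(u))] for u,v in uv])
    T=np.array(im['T']); return (d*r[:,None])@T[:3,:3].T+T[:3,3]
def at_z(im,uv,z):
    T=np.array(im['T']); d=ray(im,uv)@T[:3,:3].T; o=T[:3,3]
    return o+d*((z-o[2])/d[:,2])[:,None]
def save(im,n,crop=None,s=1):
    p=im['pixels'][:,:,::-1]
    if crop: a,b,c,d=crop; p=p[b:d,a:c]
    cv2.imwrite('pics/'+n,cv2.resize(p,None,fx=s,fy=s,interpolation=cv2.INTER_CUBIC))
E
python3 - <<'E'
from h import *
np.set_printoptions(precision=1,suppress=True)
for n in('top','scene'):
    im=viewer.get_image(n); save(im,n+'1.png')
    print(n,np.array(im['T'])[:3,3])
    for k in('cap','wing','lugs','port','extractor'):
        for r in models.landmark_of(im,k)[:4]:
            print(k,r['conf'],np.array(r['location']),at_depth(im,r['location']))
o=ctrl.get_obs();print(o)
E
```

```text
top [ 280.5    3.6 1475. ]
cap 0.97 [347.2 200.1] [[750.2 -72.5  60.3]]
cap 0.94 [402.9 285.1] [[ 518.5 -211.9   37.7]]
cap 0.72 [325.3 290.6] [[507.   -6.8  53. ]]
cap 0.57 [371.9 244.5] [[ 624.2 -132.7   65.2]]
wing 0.89 [328.5 286.2] [[517.2 -15.4  59.8]]
wing 0.76 [345.8 197.4] [[757.3 -68.9  62.4]]
wing 0.61 [374.  238.6] [[ 642.1 -139.8   57.2]]
wing 0.59 [408.3 281.1] [[ 525.2 -223.5   58.6]]
lugs 0.95 [349.4 202. ] [[744.9 -78.3  59.7]]
lugs 0.95 [328.3 287.2] [[513.9 -14.7  64.3]]
lugs 0.8 [367.4 244. ] [[ 633.9 -123.8   32.5]]
lugs 0.64 [404.9 284. ] [[ 520.4 -216.5   43.4]]
port 0.93 [242.8 287. ] [[513.  200.2 107.1]]
extractor 0.81 [246.6 295.6] [[493.6 192.9  90.3]]
scene [1252.2  -36.2 1115.2]
cap 0.94 [219.7 245.4] [[ 550.5 -224.    33.1]]
cap 0.79 [258.4 280.7] [[ 648.8 -130.2   30.2]]
cap 0.78 [306.5 239.4] [[542.3 -15.7  34.3]]
cap 0.7 [282.3 330.5] [[784.3 -76.1  51.2]]
wing 0.86 [216.5 237.4] [[ 541.8 -229.    54.9]]
wing 0.78 [304.8 226.5] [[524.  -19.   62.4]]
wing 0.64 [283.4 323.8] [[774.3 -73.1  63.6]]
wing 0.62 [256.8 274.4] [[ 650.8 -131.1   63.1]]
lugs 0.96 [283.1 329.8] [[777.8 -74.8  40.1]]
lugs 0.95 [254.5 281.3] [[ 666.4 -136.4   59.7]]
lugs 0.59 [306.3 238. ] [[534.8 -15.9  29.2]]
port 0.82 [401.5 203.9] [[486.9 213.8  91.5]]
port 0.4 [332.8 329. ] [[773.8  33.7  25.6]]
extractor 0.97 [392.4 234.3] [[572.9 181.2  90.8]]
{'t': 0.6, 'qpos': array([-1.3,  0.4,  1.6, -0. ,  1.1, -0. ]), 'qvel': array([ 0., -0.,  0.,  0.,  0., -0.]), 'joint_torque': array([ -0. , -54.4, -27.4,   0.1,   0. ,  -0. ]), 'ee_pos': array([ 159.4, -604.3,  222.7]), 'orientation': array([3.1, 0.4, 0. ]), 'ft_force': array([ 0.9,  0.9, -0.6]), 'moment': array([ 0., -0., -0.]), 'grasp_force': 0.0, 'width': 87.680072602845}
```

View pics/top1.png

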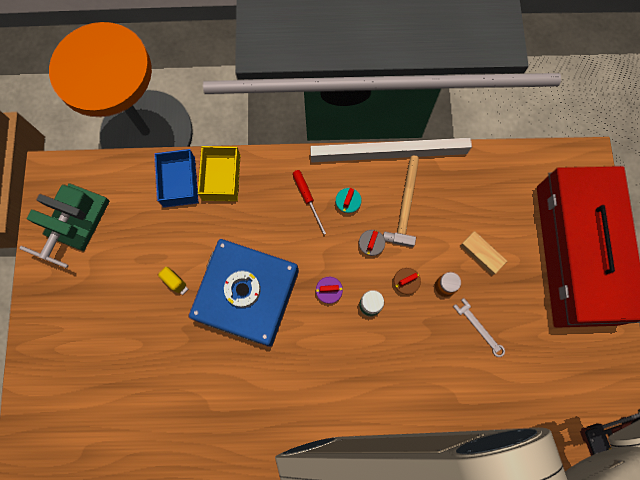

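View pics/scene1.png

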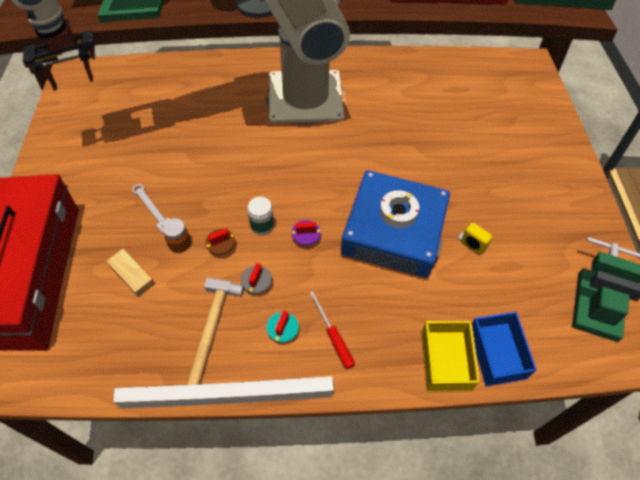

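The true cap, with the grey flange, is at about (372,242) in the top view, right beside the hammer head at (400,240). The purple, brown and turquoise caps are look-alikes. The port is at (242,289) in the top view. Next I'll measure both precisely.

Run:
```python
from h import *
np.set_printoptions(precision=1,suppress=True)
def cloud(im,box):
    a,b,c,d=box; U,V=np.meshgrid(np.arange(a,c),np.arange(b,d)); uv=np.c_[U.ravel(),V.ravel()]
    return uv,at_depth(im,uv),im['pixels'][uv[:,1],uv[:,0]].astype(int)
for n,cb,pb in(('top',(350,220,425,262),(205,250,285,330)),('scene',(235,255,275,300),(365,175,435,240))):
    im=viewer.get_image(n); print(n)
    uv,P,C=cloud(im,cb)
    red=(C[:,0]>120)&(C[:,1]<60)&(C[:,2]<60)
    m=red&(P[:,2]>54)&(P[:,2]<70)
    r=cv2.minAreaRect(P[m,:2].astype(np.float32)); print('wing',m.sum(),np.median(P[m],0),'rect',r)
    w=P[m,:2]-P[m,:2].mean(0); e=np.linalg.svd(w,full_matrices=False)[2][0]; print('dir deg',np.degrees(np.arctan2(e[1],e[0])))
    g=(P[:,2]>24)&(P[:,2]<36)&(abs(C[:,0]-C[:,2])<25)&~red
    print('flange',g.sum(),P[g].mean(0),cv2.minEnclosingCircle(P[g,:2].astype(np.float32)))
    yel=(C[:,0]>130)&(C[:,1]>100)&(C[:,2]<70)
    q=yel&(P[:,2]>22)&(P[:,2]<45);print('cap yellow',uv[q].tolist(),P[q])
    uv,P,C=cloud(im,pb)
    m=(P[:,2]>112)&(P[:,2]<128); print('collar',m.sum(),np.median(P[m],0),cv2.minEnclosingCircle(P[m,:2].astype(np.float32)))
    A=P[m,:2]; # algebraic circle of outer pts
    yel=(C[:,0]>130)&(C[:,1]>100)&(C[:,2]<90)&(P[:,2]>105)
    print('yel port',np.c_[uv[yel],P[yel]])
    rd=(C[:,0]>120)&(C[:,1]<70)&(C[:,2]<70)&(P[:,2]>105)
    print('red port',np.c_[uv[rd],P[rd]])
    save(im,n+'_port.png',pb,8)
```

```text
top
wing 85 [ 638.9 -135.6   61.9] rect ((639.2626342773438, -135.396484375), (12.390812873840332, 48.19771194458008), 68.39128875732422)
dir deg 158.55372081280902
flange 555 [ 641.1 -160.8   29.2] ((640.20361328125, -177.6829833984375), 77.07601165771484)
cap yellow [[401, 228], [375, 230], [368, 252], [369, 252], [367, 253], [368, 253], [369, 253]] [[ 676.6 -217.3   30.9]
 [ 674.6 -147.    24.4]
 [ 612.6 -124.8   28.6]
 [ 611.9 -127.2   31.7]
 [ 609.9 -121.9   28.9]
 [ 608.7 -124.2   34. ]
 [ 608.5 -126.8   34.3]]
collar 625 [507.4 200.8 117.9] ((508.01800537109375, 202.82620239257812), 44.69010925292969)
yel port [[250.  274.  544.5 181.4 113.5]
 [251.  274.  543.7 178.4 117.4]
 [249.  275.  541.5 183.6 116.1]
 [250.  275.  541.5 181.1 115.8]
 [251.  275.  541.3 178.6 116.3]
 [252.  275.  541.  175.9 117.6]
 [251.  276.  538.3 178.2 119. ]
 [252.  276.  539.2 176.4 113.7]
 [253.  276.  539.4 174.  112.6]
 [254.  276.  538.4 170.9 117.3]
 [252.  277.  536.3 176.1 115.8]
 [253.  277.  535.  172.8 122.4]
 [254.  277.  535.5 170.6 119.4]
 [253.  278.  533.4 173.4 117.3]
 [229.  298. 
[... 1639 characters left out ...]
47.68105697631836)
yel port [[408.  193.  478.2 226.1 122.1]
 [408.  194.  479.2 226.4 119.4]
 [409.  194.  483.7 227.2 125.2]
 [409.  195.  484.1 227.7 121.9]
 [410.  195.  481.2 231.1 118. ]
 [411.  195.  480.9 233.6 117.5]
 [388.  215.  538.  171.6 118.8]
 [389.  215.  539.3 173.6 120.5]
 [387.  216.  541.3 168.8 119.5]
 [388.  216.  540.6 171.3 118.5]
 [389.  216.  542.4 173.2 120.9]
 [390.  216.  543.4 175.2 122.2]
 [391.  216.  544.6 177.1 123.7]
 [388.  217.  543.5 171.  118.6]
 [389.  217.  539.5 174.5 112.9]
 [390.  217.  546.  174.9 122. ]
 [391.  217.  546.8 177.  122.9]
 [392.  217.  543.7 180.2 118.4]
 [390.  218.  546.5 175.2 118.7]
 [391.  218.  545.9 177.8 117.7]]
red port []
```

Run:
```python
import cv2,numpy as np
a=cv2.imread('pics/top_port.png');b=cv2.imread('pics/scene_port.png')
a=cv2.resize(a,(400,400));b=cv2.resize(b,(400,371));c=np.zeros((400,800,3),np.uint8);c[:,:400]=a;c[:371,400:]=b
cv2.imwrite('pics/ports.png',c)
```

```text
(no output)
```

View pics/ports.png

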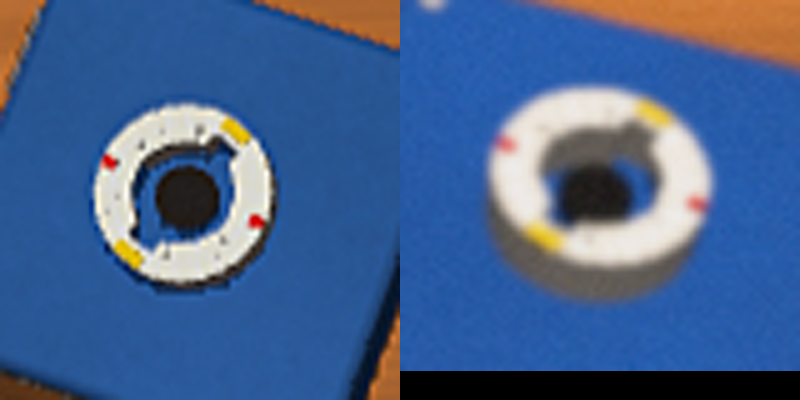

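Call:
play_rows:
  dp:
    - [28,27,0]
    - [28,27,0]
    - [28,27,0]
    - [28,27,0]
    - [28,27,0]
    - [28,27,0]
    - [28,27,0]
    - [28,27,0]
  yaw: [7,7,7,7,7,7,7,7]
  gripper: 0.5

```text
t: 1.37
ee_pos: [384.5, -386.9, 222.9]
orientation: [2.556, 1.826, 0.0]
ft_force: [0.5, -0.5, 0.2]
width: 44.4
grasp_force: 0.0
```

Call:
play_rows:
  dp:
    - [28,27,0]
    - [28,27,0]
    - [28,27,0]
    - [28,27,0]
    - [28,27,0]
    - [28,27,0]
    - [28,27,0]
    - [28,27,0]
  yaw: [7,7,7,7,7,7,7,7]

```text
t: 2.03
ee_pos: [608.6, -170.7, 222.8]
orientation: [1.399, 2.813, 0.0]
ft_force: [0.1, 0.0, 0.6]
width: 43.8
grasp_force: 0.0
```

```bash
cat >> h.py <<'E'
from scipy.spatial.transform import Rotation as R
def st():
    o=ctrl.get_obs(); M=R.from_rotvec(o['orientation']).as_matrix()
    print('t',round(o['t'],2),'p',np.round(o['ee_pos'],2),'ydir',round(float(np.degrees(np.arctan2(M[1,1],M[0,1]))),2),'z',np.round(M[:,2],3),'F',np.round(o['ft_force'],2),'M',np.round(o['moment'],3),'w',round(o['width'],2),'g',round(o['grasp_force'],1),'q',np.round(o['qpos'],2))
    return o
E
python3 -c "
from h import *
st()
im=viewer.get_image('top');P=at_depth(im,[[395,239],[400,239],[405,240],[372,242],[366,243]]);print(P)"
```

```text
t 2.03 p [ 608.59 -170.66  222.81] ydir 37.13 z [ 0. -0. -1.] F [0.1  0.01 0.57] M [-0.062 -0.135 -0.003] w 43.83 g 0.0 q [-0.29  0.43  1.61 -0.    1.09 -0.94]
[[ 488.56010298 -111.78953078  653.37219559]
 [ 488.41535474 -119.52166548  653.12784475]
 [ 486.274136   -126.90217261  654.51911707]
 [ 490.41778644  -78.39332248  630.61286904]
 [ 637.55735882 -120.43336006   29.34197824]]
```

Call:
play_rows:
  dp:
    - [16,17.5,0]
    - [16,17.5,0]
    - [0,0,-20]
    - [0,0,-20]
    - [0,0,-20]
    - [0,0,0]
  yaw: [7,7,7,7,3,0]

```text
t: 2.58
ee_pos: [636.8, -136.7, 158.6]
orientation: [-0.602, -3.077, -0.0]
ft_force: [-0.4, 1.2, -0.0]
width: 44.0
grasp_force: 0.0
```

```bash
python3 -c "
from h import *
st()
im=viewer.get_image('scene');save(im,'s2.png',(200,190,320,310),5)"
```

```text
t 2.58 p [ 636.78 -136.67  158.64] ydir 67.86 z [-0.006  0.001 -1.   ] F [-0.44  1.21 -0.03] M [ 0.023 -0.132  0.029] w 43.99 g 0.0 q [-0.23  0.54  1.61 -0.    1.   -1.41]
```

View pics/s2.png

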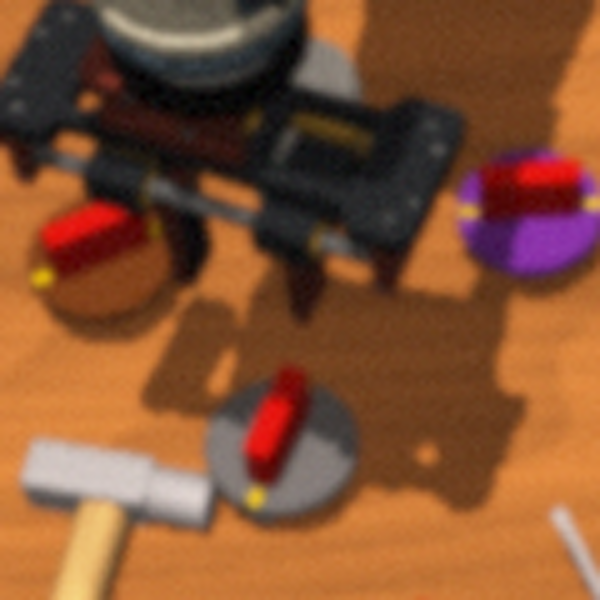

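Call:
play_rows:
  dp:
    - [0,0,-30]
    - [0,0,-30]
    - [0,0,-30]
    - [0,0,-20]
    - [0,0,-10]
    - [0,0,-5]
    - [0,0,0]
    - [0,0,0]
  yaw: [0,0,0,0,0,0,0,0]

```text
t: 3.3
ee_pos: [640.5, -137.7, 39.2]
orientation: [0.606, 3.08, -0.0]
ft_force: [0.1, -0.1, -0.0]
width: 43.6
grasp_force: 0.0
```

```bash
python3 -c "
from h import *
st()"
```

```text
t 3.3 p [ 640.52 -137.7    39.22] ydir 67.73 z [ 0.002 -0.    -1.   ] F [ 0.05 -0.06 -0.02] M [ 0.071 -0.169  0.036] w 43.6 g 0.0 q [-0.23  0.7   1.65  0.    0.79 -1.41]
```

Call:
play_rows:
  dp:
    - [0.5,2,-3]
    - [0,0,0]
    - [0,0,0]
  yaw: [0,0,0]

```text
t: 3.55
ee_pos: [640.4, -135.3, 35.6]
orientation: [0.605, 3.081, -0.0]
ft_force: [-0.7, -0.6, -0.1]
width: 43.6
grasp_force: 0.0
```

Call:
play_rows:
  dp:
    - [0,0,0]
    - [0,0,0]
    - [0,0,0]
    - [0,0,0]
    - [0,0,0]
    - [0,0,0]
    - [0,0,0]
    - [0,0,0]
  yaw: [0,0,0,0,0,0,0,0]
  gripper: 1

```text
t: 4.22
ee_pos: [639.9, -135.3, 34.7]
orientation: [0.606, 3.083, 0.0]
ft_force: [0.1, 0.9, 0.4]
width: 13.7
grasp_force: 30.0
```

Call:
play_rows:
  dp:
    - [0,0,10]
    - [0,0,20]
    - [0,0,30]
    - [0,0,30]
    - [0,0,30]
    - [0,0,30]
    - [0,0,0]
    - [0,0,0]
  yaw: [0,0,0,0,0,0,0,0]

```text
t: 4.88
ee_pos: [640.8, -135.6, 187.1]
orientation: [0.605, 3.079, -0.0]
ft_force: [-0.1, 0.0, -2.4]
width: 13.8
grasp_force: 30.0
```

```bash
python3 -c "
from h import *
st()"
```

```text
t 4.88 p [ 640.8  -135.64  187.06] ydir 67.77 z [ 0.004 -0.001 -1.   ] F [-0.08  0.03 -2.41] M [ 0.015 -0.112 -0.026] w 13.78 g 30.0 q [-0.23  0.5   1.59 -0.    1.05 -1.41]
```

Call:
play_rows:
  dp:
    - [-14,34,0]
    - [-14,34,0]
    - [-14,34,0]
    - [-14,34,0]
    - [-14,34,0]
    - [-14,34,0]
    - [-14,34,0]
    - [-14,34,0]
  yaw: [-2.5,-2.5,-2.5,-2.5,-2.5,-2.5,-2.5,-2]

```text
t: 5.55
ee_pos: [525.5, 137.7, 182.9]
orientation: [-1.121, -2.931, 0.003]
ft_force: [0.5, 0.4, -1.9]
width: 13.6
grasp_force: 30.0
```

Call:
play_rows:
  dp:
    - [-10,33,0]
    - [-10,33,0]
    - [0,0,0]
    - [0,0,0]
    - [0,0,0]
  yaw: [0,0,0,0,0]

```text
t: 5.97
ee_pos: [507.0, 202.1, 183.5]
orientation: [-1.117, -2.935, 0.003]
ft_force: [-0.1, -0.4, -2.0]
width: 13.8
grasp_force: 30.0
```

Run:
```python
from h import *
np.set_printoptions(precision=1,suppress=True)
st()
a=viewer.get_image('scene');b=viewer.get_image('top')
A=cv2.resize(a['pixels'][120:280,320:480],(400,400));B=cv2.resize(b['pixels'][220:360,170:310],(400,400))
cv2.imwrite('pics/hover.png',np.hstack([A,B])[:,:,::-1])
for im in(a,b):
    for k in('lugs','wing','cap','port'): 
        for r in models.landmark_of(im,k)[:5]: print(k,r['conf'],np.array(r['location']))
```

```text
t 5.97 p [507.  202.1 183.5] ydir 48.32 z [-0. -0. -1.] F [-0.1 -0.4 -2. ] M [-0.  -0.2 -0. ] w 13.83 g 30.0 q [ 0.4  0.4  1.8 -0.   0.9 -0.5]
lugs 0.89 [284.7 329.2]
lugs 0.85 [306.2 237.6]
lugs 0.78 [218.9 245. ]
lugs 0.66 [400.7 191.4]
wing 0.89 [218.  236.6]
wing 0.82 [405.1 184.1]
wing 0.67 [282.1 323. ]
wing 0.55 [306.4 227.1]
cap 0.79 [306.9 240.7]
cap 0.73 [220.1 249. ]
cap 0.73 [283.2 332.4]
cap 0.69 [400.6 192.6]
port 0.73 [402.7 204.1]
lugs 0.79 [348.5 201.1]
lugs 0.68 [330.3 289.1]
lugs 0.63 [406.7 285. ]
wing 0.96 [347.9 197.3]
wing 0.76 [327.6 285.9]
wing 0.58 [410.4 278.4]
cap 0.93 [404.2 284.3]
cap 0.68 [346.4 202.7]
cap 0.65 [327.9 287.7]
```

View pics/hover.png

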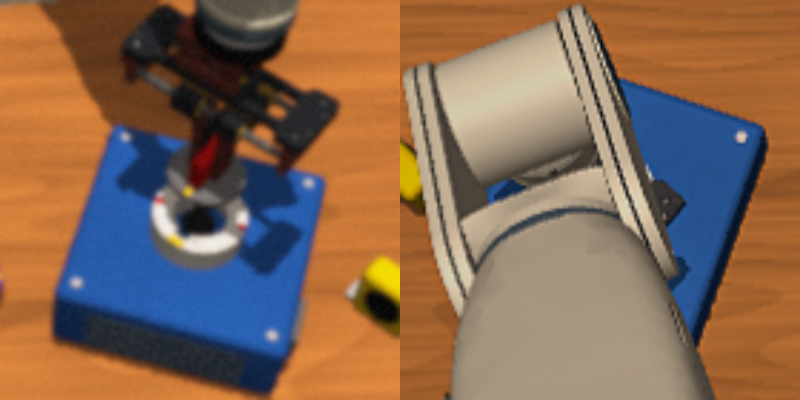

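```bash
cat > fit.py <<'E'
from h import *
from scipy.optimize import least_squares
np.set_printoptions(precision=1,suppress=True)
def fitc(P,r):
    s=least_squares(lambda c:np.hypot(P[:,0]-c[0],P[:,1]-c[1])-r,P[:,:2].mean(0),loss='soft_l1'); return s.x,np.sqrt(np.mean(s.fun**2))
def refit(mask,im,z,r):
    cs,_=cv2.findContours(cv2.morphologyEx(mask,cv2.MORPH_OPEN,np.ones((2,2),np.uint8)),cv2.RETR_EXTERNAL,cv2.CHAIN_APPROX_NONE)
    c=max(cs,key=cv2.contourArea).reshape(-1,2); 
    return c,at_z(im,c.astype(float),z)
E
python3 - <<'E'
from fit import *
im=viewer.get_image('scene')
p0=cv2.imread('pics/scene1.png')[:,:,::-1].astype(int)
m=np.zeros((480,640),np.uint8); m[175:240,365:435]=(p0.min(2)>150)[175:240,365:435]
c,P=refit(m,im,118,44); print('collar scene',fitc(P,44-.7),len(c))
t=viewer.get_image('top'); p1=cv2.imread('pics/top1.png')[:,:,::-1].astype(int)
m=np.zeros((480,640),np.uint8); m[250:330,205:285]=(p1.min(2)>130)[250:330,205:285]
c,P=refit(m,t,118,44); print('collar top',fitc(P,44-.7),len(c))
# cap flange
p=im['pixels'].astype(int); U,V=np.meshgrid(np.arange(375,430),np.arange(165,215)); uv=np.c_[U.ravel(),V.ravel()]
Q=at_depth(im,uv);C=p[uv[:,1],uv[:,0]]
f=(Q[:,2]>165)&(Q[:,2]<186)&(abs(Q[:,0]-508)<50)&(abs(Q[:,1]-202)<50)
print(f.sum(),np.median(Q[f],0),Q[f].min(0),Q[f].max(0))
y=f&(C[:,0]>120)&(C[:,1]>100)&(C[:,2]<80); print('yel',uv[y],Q[y])
for row in range(170,205):
    print(row,''.join('R' if (a[0]>90 and a[1]<50) else 'Y' if (a[0]>110 and a[1]>90 and a[2]<80) else 'B' if a[2]>a[0]+40 else 'W' if a.min()>150 else 'g' if a.min()>70 else 'd' for a in p[row,380:425]))
E
```

```text
collar scene (array([511.8, 202.1]), np.float64(8.54647463233139)) 79
collar top (array([508. , 203.3]), np.float64(8.171394568109019)) 86
420 [524.5 194.1 181.2] [477.6 164.5 165.3] [547.8 236.2 185.9]
yel [[395 194]
 [395 195]
 [396 195]
 [397 195]
 [393 196]
 [394 196]
 [395 196]
 [397 196]
 [393 197]
 [394 197]
 [395 197]
 [396 197]
 [394 198]
 [395 198]] [[525.6 181.3 180.3]
 [529.7 180.5 182. ]
 [527.7 183.3 179.4]
 [528.5 185.3 180.4]
 [534.1 175.2 184.4]
 [533.7 177.5 183.8]
 [531.5 180.4 180.9]
 [533.7 184.3 183.5]
 [534.8 175.4 181.7]
 [535.4 177.5 182.4]
 [534.2 180.1 180.8]
 [534.8 182.2 181.4]
 [538.1 177.2 182.2]
 [538.3 179.4 182.4]]
170 ddddddddddddddddddddddddddddddddddddddddddddd
171 dddddddddddddddddddddddddddddddddddddYYddddYY
172 dddddddddddddddddddddddddddddddddddddYYgddYYY
173 ddddddddddddddddRdddddddddddddddddddddgggYYYY
174 BBBBBBggddddddddddddddddddddddddddddddggggggY
175 BBBBBBBBBBgdddddddddddddddRdddddddddddddggggg
176 BBBBBBBBBBBBBgdddddddddddRRdddddddddYYYddgggg
177 BBBBBBBBBBBBBBBdddddddddRRRdddddddddYYYYYddgg
178 BBBBBBBBBBBBBBdddddddddRRRddddddddddYYY
[... 606 characters left out ...]

191 BBBBBBBdggggggdddddddddddddddddddddddgdBBBBBB
192 BBBBBBBdgggggggddddddddddddddddddddddgdBBBBBB
193 BBBBBBddgggggggdRdddddddddddddddddddggdBBBBBB
194 BBBBBdgggggggggYYdddddddddddddddddddggdBBBBBB
195 BBBBgggggggggggYYYdddgggddddddddddddddBBBBBBB
196 BBBggggggggggYYYYYgggggggdddddddddddddBBBBBBB
197 BBggWgggggggdYYYYggggggggggddddddddddBBBBBBBB
198 BdggggggggggdYYYggggggggggggdddddddgdBBBBBBBB
199 BdgggggggggggdgdggggggggggggggddddgggBBBBBBBB
200 BgggggggggggggggggggggggggggggddgggggdBBBBBBB
201 BWWWgggggggggggggddddggggggggdggggggggBBBBBBB
202 BWWWWWgggggggggggddddddddddddggggggggggBBBBBB
203 BWWWWWWgggggggdddddddddddddddggggggggggBBBBBB
204 BWWWWWWggggggdddddddddddBBdddgggggggWWWgBBBBB
```

Call:
play_rows:
  dp:
    - [1,1.5,-10]
    - [0,0,-15]
    - [0,0,-5]
    - [0,0,-3]
    - [0,0,-2]
    - [0,0,0]
    - [0,0,0]
  yaw: [0,0,0,0,0,0,0]

```text
t: 7.15
ee_pos: [509.1, 204.3, 149.9]
orientation: [1.119, 2.935, 0.0]
ft_force: [0.8, -0.4, -2.2]
width: 13.8
grasp_force: 30.0
```

```bash
python3 -c "
from h import *
st()"
```

```text
t 7.15 p [509.09 204.27 149.91] ydir 48.27 z [ 0.  0. -1.] F [ 0.85 -0.42 -2.18] M [-0.001 -0.101 -0.019] w 13.77 g 30.0 q [ 0.36  0.41  1.85 -0.    0.88 -0.48]
```

Call:
play_rows:
  dp:
    - [-1,-0.8,-1]
    - [0,0,-1]
    - [0,0,-1]
    - [0,0,-1]
    - [0,0,0]
  yaw: [0,0,0,0,0]

```text
t: 7.57
ee_pos: [507.9, 203.4, 145.6]
orientation: [1.119, 2.935, 0.0]
ft_force: [-0.1, -0.2, -2.0]
width: 13.9
grasp_force: 30.0
```

```bash
python3 -c "
from h import *
st()"
```

```text
t 7.57 p [507.93 203.4  145.63] ydir 48.27 z [ 0.  0. -1.] F [-0.14 -0.2  -1.99] M [ 0.059 -0.196 -0.04 ] w 13.93 g 30.0 q [ 0.36  0.41  1.86 -0.    0.87 -0.48]
```

Call:
play_rows:
  dp:
    - [0,0,-1]
    - [0,0,-1]
    - [0,0,-1]
    - [0,0,0]
  yaw: [0,0,0,0]

```text
t: 7.9
ee_pos: [507.9, 203.4, 142.5]
orientation: [1.119, 2.936, 0.0]
ft_force: [0.0, 0.8, -2.6]
width: 13.7
grasp_force: 30.0
```

```bash
python3 -c "
from h import *
st()"
```

```text
t 7.9 p [507.92 203.39 142.51] ydir 48.27 z [ 0.  0. -1.] F [ 0.03  0.78 -2.56] M [ 0.051 -0.255  0.028] w 13.7 g 30.0 q [ 0.36  0.42  1.86  0.    0.86 -0.48]
```

Call:
play_rows:
  dp:
    - [0,0,-1]
    - [0,0,-1]
    - [0,0,-1]
    - [0,0,-1]
    - [0,0,-1]
    - [0,0,0]
  yaw: [0,0,0,0,0,0]

```text
t: 8.4
ee_pos: [508.0, 203.4, 137.8]
orientation: [1.119, 2.935, 0.0]
ft_force: [0.1, -1.2, 2.2]
width: 14.0
grasp_force: 30.0
```

```bash
python3 -c "
from h import *
st()"
```

```text
t 8.4 p [508.01 203.38 137.82] ydir 48.27 z [ 0.  0. -1.] F [ 0.09 -1.23  2.24] M [-0.027  0.002 -0.02 ] w 14.03 g 30.0 q [ 0.36  0.43  1.86 -0.    0.85 -0.48]
```

Call:
play_rows:
  dp:
    - [0,0,-1.5]
    - [0,0,-1.5]
    - [0,0,-1.5]
    - [0,0,-1.5]
    - [0,0,-1.5]
    - [0,0,-0.5]
    - [0,0,0]
  yaw: [0,0,0,0,0,0,0]

```text
t: 8.98
ee_pos: [508.0, 203.4, 129.8]
orientation: [1.119, 2.935, 0.0]
ft_force: [-1.5, -0.7, 5.9]
width: 13.7
grasp_force: 30.0
```

```bash
python3 -c "
from h import *
st()"
```

```text
t 8.98 p [508.04 203.42 129.8 ] ydir 48.27 z [ 0.  0. -1.] F [-1.54 -0.7   5.89] M [-0.138  0.181  0.028] w 13.71 g 30.0 q [ 0.36  0.44  1.87 -0.    0.84 -0.48]
```

Call:
play_rows:
  dp:
    - [0,0,-0.6]
    - [0,0,0]
    - [0,0,0]
    - [0,0,0]
    - [0,0,0]
    - [0,0,0]
  yaw: [0,-3,-3,-3,-3,0]

```text
t: 9.48
ee_pos: [508.4, 203.6, 129.5]
orientation: [1.423, 2.8, 0.002]
ft_force: [-0.4, 0.1, 5.7]
width: 13.7
grasp_force: 30.0
```

```bash
python3 -c "
from h import *
st()"
```

```text
t 9.48 p [508.43 203.61 129.49] ydir 36.11 z [ 0.001  0.    -1.   ] F [-0.38  0.15  5.73] M [-0.088  0.02  -0.018] w 13.73 g 30.0 q [ 0.36  0.44  1.87  0.    0.83 -0.27]
```

Call:
play_rows:
  dp:
    - [0,0,0]
    - [0,0,0]
    - [0,0,0]
    - [0,0,0]
    - [0,0,0]
    - [0,0,0]
    - [0,0,0]
    - [0,0,0]
  yaw: [-4,-4,-4,-4,-4,-4,-4,0]

```text
t: 10.15
ee_pos: [509.0, 203.7, 129.7]
orientation: [2.059, 2.371, 0.003]
ft_force: [-0.9, 0.3, 6.4]
width: 13.9
grasp_force: 30.0
```

```bash
python3 -c "
from h import *
st()"
```

```text
t 10.15 p [509.   203.7  129.68] ydir 8.06 z [ 0.002  0.001 -1.   ] F [-0.88  0.28  6.4 ] M [ 0.017 -0.16  -0.053] w 13.85 g 30.0 q [ 0.36  0.44  1.87 -0.    0.83  0.22]
```

Call:
play_rows:
  dp:
    - [0,0,0]
    - [0,0,0]
    - [0,0,0]
    - [0,0,0]
    - [0,0,0]
    - [0,0,0]
    - [0,0,0]
    - [0,0,0]
  yaw: [-4,-4,-4,-4,-4,-4,-3,0]

```text
t: 10.82
ee_pos: [509.6, 203.8, 129.9]
orientation: [2.555, 1.826, 0.006]
ft_force: [1.6, 0.0, 6.9]
width: 13.7
grasp_force: 30.0
```

```bash
python3 -c "
from h import *
st()"
```

```text
t 10.82 p [509.6  203.8  129.89] ydir -18.88 z [ 0.004  0.001 -1.   ] F [1.58 0.02 6.91] M [-0.098 -0.409 -0.028] w 13.65 g 30.0 q [ 0.36  0.44  1.87 -0.    0.83  0.69]
```

Call:
play_rows:
  dp:
    - [-0.5,0,-0.2]
    - [-0.5,0,0]
    - [0,0,0]
    - [0,0,0]
  yaw: [-2,-2,-1,0]

```text
t: 11.15
ee_pos: [509.5, 203.8, 130.0]
orientation: [2.63, 1.715, 0.008]
ft_force: [4.4, -2.0, 7.2]
width: 13.9
grasp_force: 30.0
```

```bash
python3 -c "
from h import *
st()"
```

```text
t 11.15 p [509.48 203.83 129.98] ydir -23.76 z [ 0.006  0.001 -1.   ] F [ 4.44 -2.    7.21] M [-0.299 -0.85   0.044] w 13.86 g 30.0 q [ 0.36  0.44  1.87 -0.    0.83  0.77]
```

Call:
play_rows:
  dp:
    - [1,-0.2,-0.2]
    - [0.5,0,0]
    - [0,0,0]
    - [0,0,0]
    - [0,0,0]
  yaw: [0,0,-1.5,-1.5,0]

```text
t: 11.57
ee_pos: [509.8, 203.6, 129.4]
orientation: [2.675, 1.646, 0.005]
ft_force: [1.5, 0.1, 5.9]
width: 13.8
grasp_force: 30.0
```

```bash
python3 -c "
from h import *
st()"
```

```text
t 11.57 p [509.81 203.59 129.43] ydir -26.78 z [ 0.003  0.001 -1.   ] F [1.47 0.06 5.87] M [-0.026 -0.278  0.077] w 13.82 g 30.0 q [ 0.36  0.44  1.87 -0.    0.83  0.83]
```

Now 75.05° turned, with Mz still small. I'll creep on towards the stop.

Call:
play_rows:
  dp:
    - [0.5,0,0]
    - [0,0,0]
    - [0,0,0]
  yaw: [-1.5,-1.5,0]

```text
t: 11.82
ee_pos: [510.3, 203.3, 129.4]
orientation: [2.715, 1.577, 0.004]
ft_force: [1.1, -1.5, 6.1]
width: 14.2
grasp_force: 30.3
```

```bash
python3 -c "
from h import *
st()"
```

```text
t 11.82 p [510.33 203.31 129.39] ydir -29.71 z [ 0.003  0.    -1.   ] F [ 1.08 -1.48  6.06] M [-0.271 -0.297  0.611] w 14.19 g 30.3 q [ 0.36  0.44  1.86 -0.    0.83  0.88]
```

Call:
play_rows:
  dp:
    - [0,0,1]
    - [0,0,1]
    - [0,0,1]
    - [0,0,1]
    - [0,0,0.5]
    - [0,0,0]
  yaw: [0,0,0,0,0,0]

```text
t: 12.32
ee_pos: [510.1, 203.2, 132.9]
orientation: [2.715, 1.578, 0.004]
ft_force: [5.8, -1.6, -4.4]
width: 13.7
grasp_force: 30.3
```

```bash
python3 -c "
from h import *
st()"
```

```text
t 12.32 p [510.07 203.25 132.89] ydir -29.67 z [ 0.003  0.    -1.   ] F [ 5.81 -1.63 -4.38] M [-0.09  -1.271  0.588] w 13.66 g 30.3 q [ 0.36  0.44  1.86 -0.    0.84  0.88]
```

Call:
play_rows:
  dp:
    - [0,0,-1]
    - [0.5,0,-1]
    - [0.5,0,-1]
    - [0,0,0]
  yaw: [0,0,0,0]

```text
t: 12.65
ee_pos: [510.4, 203.3, 131.0]
orientation: [2.716, 1.578, 0.001]
ft_force: [-0.1, -1.4, 12.1]
width: 14.2
grasp_force: 30.3
```

```bash
python3 -c "
from h import *
st()"
```

```text
t 12.65 p [510.43 203.33 130.96] ydir -29.7 z [ 0.001  0.    -1.   ] F [-0.11 -1.41 12.14] M [-0.316 -0.076  0.635] w 14.16 g 30.3 q [ 0.36  0.44  1.86 -0.    0.84  0.88]
```

Call:
play_rows:
  dp:
    - [0,0,0]
    - [0,0,0]
    - [0,0,0]
  yaw: [1,0.5,0]

```text
t: 12.9
ee_pos: [510.4, 203.3, 131.1]
orientation: [2.696, 1.613, 0.002]
ft_force: [0.7, -1.0, 9.6]
width: 14.1
grasp_force: 30.0
```

```bash
python3 -c "
from h import *
st()"
```

```text
t 12.9 p [510.4  203.32 131.08] ydir -28.21 z [ 0.001  0.    -1.   ] F [ 0.73 -1.03  9.65] M [-0.311 -0.176  0.258] w 14.09 g 30.0 q [ 0.36  0.44  1.86 -0.    0.84  0.85]
```

Call:
play_rows:
  dp:
    - [0,0,0]
    - [0,0,0]
    - [0,0,0]
  yaw: [0.8,0,0]

```text
t: 13.15
ee_pos: [510.4, 203.4, 130.8]
orientation: [2.685, 1.63, 0.002]
ft_force: [1.4, -0.8, 6.5]
width: 13.8
grasp_force: 30.0
```

```bash
python3 -c "
from h import *
st()"
```

```text
t 13.15 p [510.41 203.36 130.8 ] ydir -27.47 z [ 0.001  0.001 -1.   ] F [ 1.36 -0.82  6.53] M [-0.271 -0.358  0.017] w 13.84 g 30.0 q [0.36 0.44 1.86 0.   0.84 0.84]
```

Call:
play_rows:
  dp:
    - [0,0,0.5]
    - [0,0,0.5]
    - [0,0,0.5]
    - [0,0,0.5]
    - [0,0,0]
  yaw: [0,0,0,0,0]

```text
t: 13.57
ee_pos: [510.3, 203.3, 132.5]
orientation: [2.685, 1.631, 0.002]
ft_force: [3.2, -0.3, 5.6]
width: 14.1
grasp_force: 30.0
```

```bash
python3 -c "
from h import *
st()"
```

```text
t 13.57 p [510.32 203.32 132.47] ydir -27.44 z [ 0.001  0.    -1.   ] F [ 3.16 -0.27  5.56] M [-0.087 -0.759 -0.05 ] w 14.06 g 30.0 q [0.36 0.44 1.86 0.   0.84 0.84]
```

Call:
play_rows:
  dp:
    - [0.4,0,0.5]
    - [0.4,0,0.5]
    - [0,0,0.5]
    - [0,0,0.5]
    - [0,0,0]
  yaw: [0,0,0,0,0]

```text
t: 13.98
ee_pos: [510.4, 203.3, 134.1]
orientation: [-2.685, -1.631, 0.001]
ft_force: [0.8, 1.6, 3.5]
width: 13.8
grasp_force: 30.0
```

```bash
python3 -c "
from h import *
st()"
```

```text
t 13.98 p [510.4  203.29 134.13] ydir -27.43 z [-0.  0. -1.] F [0.82 1.59 3.48] M [ 0.265 -0.388 -0.022] w 13.83 g 30.0 q [0.36 0.44 1.86 0.   0.85 0.84]
```

Call:
play_rows:
  dp:
    - [0,0,0.5]
    - [0,0,0.3]
    - [0,0,0]
  yaw: [0,0,0]

```text
t: 14.23
ee_pos: [510.4, 203.3, 134.8]
orientation: [-2.685, -1.631, 0.001]
ft_force: [1.1, 1.9, 2.3]
width: 13.8
grasp_force: 30.0
```

```bash
python3 -c "
from h import *
st()"
```

```text
t 14.23 p [510.42 203.26 134.79] ydir -27.43 z [-0.  0. -1.] F [1.12 1.87 2.3 ] M [ 0.412 -0.345 -0.006] w 13.8 g 30.0 q [0.36 0.43 1.86 0.   0.85 0.84]
```

Call:
play_rows:
  dp:
    - [0,0,0.2]
    - [0,0,0]
    - [0,0,0]
  yaw: [2,2,0]

```text
t: 14.48
ee_pos: [510.0, 203.3, 134.8]
orientation: [-2.625, -1.725, 0.002]
ft_force: [0.5, 3.7, 1.0]
width: 14.3
grasp_force: 30.0
```

```bash
python3 -c "
from h import *
st()"
```

```text
t 14.48 p [510.01 203.32 134.84] ydir -23.38 z [-0.001  0.    -1.   ] F [0.51 3.71 1.03] M [ 0.73  -0.1    0.019] w 14.3 g 30.0 q [0.36 0.43 1.86 0.   0.85 0.76]
```

Call:
play_rows:
  dp:
    - [0.2,0,0]
    - [0,0,0]
    - [0,0,0]
  yaw: [-2,-2,0]

```text
t: 14.73
ee_pos: [510.5, 203.1, 134.9]
orientation: [-2.686, -1.629, 0.001]
ft_force: [0.7, 1.6, 0.6]
width: 14.2
grasp_force: 30.0
```

```bash
python3 -c "
from h import *
st()"
```

```text
t 14.73 p [510.55 203.12 134.89] ydir -27.54 z [-0.001 -0.    -1.   ] F [0.67 1.61 0.65] M [ 0.476 -0.235  0.017] w 14.16 g 30.0 q [0.36 0.43 1.86 0.   0.85 0.84]
```

Call:
play_rows:
  dp:
    - [0,0,0]
    - [0,0,0]
    - [0,0,0]
    - [0,0,0]
    - [0,0,0]
    - [0,0,0]
  yaw: [0,0,0,0,0,0]
  gripper: 0.5

```text
t: 15.23
ee_pos: [510.7, 203.1, 135.1]
orientation: [-2.685, -1.632, 0.001]
ft_force: [0.3, -1.3, 0.2]
width: 43.4
grasp_force: 0.0
```

Call:
play_rows:
  dp:
    - [0,0,10]
    - [0,0,20]
    - [0,0,30]
    - [0,0,30]
    - [0,-20,20]
    - [0,-30,0]
    - [0,-35,0]
    - [0,-35,0]
  yaw: [0,0,0,0,0,0,0,0]

```text
t: 15.9
ee_pos: [511.0, 82.3, 246.7]
orientation: [2.683, 1.633, 0.003]
ft_force: [-0.4, -1.4, 0.0]
width: 44.9
grasp_force: 0.0
```

Call:
play_rows:
  dp:
    - [0,-35,0]
    - [0,-35,0]
    - [0,-35,0]
    - [0,-35,0]
    - [0,-35,0]
    - [0,-30,0]
    - [0,0,0]
    - [0,0,0]
  yaw: [0,0,0,0,0,0,0,0]

```text
t: 16.57
ee_pos: [510.8, -123.0, 245.8]
orientation: [2.687, 1.627, 0.001]
ft_force: [0.3, 0.5, 0.0]
width: 43.6
grasp_force: 0.0
```

Run:
```python
from h import *
np.set_printoptions(precision=1,suppress=True)
st()
a=viewer.get_image('scene');b=viewer.get_image('top')
A=cv2.resize(a['pixels'][140:280,330:470],(400,400));B=cv2.resize(b['pixels'][230:330,195:295],(400,400))
cv2.imwrite('pics/end.png',np.hstack([A,B])[:,:,::-1])
for im,(u0,v0,u1,v1) in((a,(365,150,435,240)),(b,(205,250,285,330))):
    U,V=np.meshgrid(np.arange(u0,u1),np.arange(v0,v1)); uv=np.c_[U.ravel(),V.ravel()]
    Q=at_depth(im,uv);C=im['pixels'][uv[:,1],uv[:,0]].astype(int)
    m=(Q[:,2]>154)&(Q[:,2]<170)
    r=cv2.minAreaRect(Q[m,:2].astype(np.float32));w=Q[m,:2]-Q[m,:2].mean(0);e=np.linalg.svd(w,full_matrices=False)[2][0]
    print('wing',m.sum(),np.median(Q[m],0),r,np.degrees(np.arctan2(e[1],e[0])))
    f=(Q[:,2]>121)&(Q[:,2]<140); print('flange',f.sum(),np.median(Q[f],0))
    f=(Q[:,2]>113)&(Q[:,2]<121); print('collar',f.sum(),np.median(Q[f],0))
```

```text
t 16.57 p [ 510.8 -123.   245.8] ydir -27.61 z [ 0.  0. -1.] F [0.3 0.5 0. ] M [-0.  -0.1 -0. ] w 43.61 g 0.0 q [-0.3  0.2  1.8  0.   1.1  0.2]
wing 155 [513.9 200.6 162.3] ((510.65533447265625, 200.77548217773438), (49.50633239746094, 19.18711280822754), 62.77756118774414) -116.39296898155736
flange 489 [525.6 194.4 131. ]
collar 242 [540.  197.  118.3]
wing 122 [506.6 200.4 161.8] ((507.12823486328125, 200.8402862548828), (50.61248016357422, 14.127885818481445), 62.277400970458984) 62.79685127395293
flange 588 [503.7 201.  129.8]
collar 259 [500.4 200.7 117.8]
```

View pics/end.png

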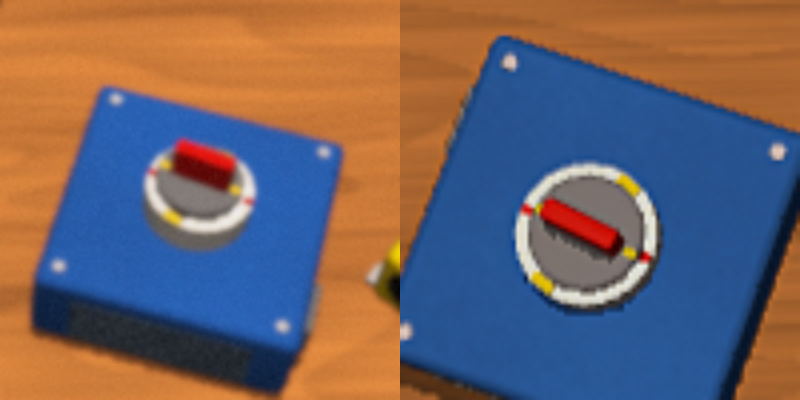

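The cap's pointers line up with the red marks: wing ends are at about (545,208) and (620,245) in the top crop. Its flange is at z≈130 and the wing top at z≈162. That puts the foot 18 mm below the collar's top, so the cap is locked.

```bash
python3 -c "
from h import *
print(ticket.close_job())"
```

```text
the job is handed in; nothing more can be done
None
```

The service port is closed: the red-winged cap is turned clockwise to the stop and has sprung up 18 mm deep, the locked height. I released it, the arm is clear, and the job is handed in.

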